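Set the lot-number drum for the next batch

TASK

The next batch of fuses is lot 4: turn the blue knob until the number 4 stands in the middle of its counter's window, then let go. Leave the counter with the yellow knob at the number it shows.

Things in the scene. Friction and masses are not known exactly. Their poses are not given: they have to be found in the camera images.
- blue_counter: Counter with the blue knob: grey box fixed to the bench, 134 (x) x 150 (y) x 51 mm, dark steel top, origin at the middle of its underside. In the top a window, 25 x 30 mm, centred 46 mm from the origin towards -x (the robot's side), shows a black numeral 0 to 7 on the white drum beneath. The knob in the middle of the top is fixed to the drum; both turn about the box's upright z axis.
- blue_drum (a joint): Angle of that drum and knob, rad: 0 with numeral 0 in mid-window, 0.785 (45 degrees) more per number, so 4 is at 3.142. Grows counter-clockwise seen from above, which brings higher numbers. Starts between 1.73 and 2.50 (2 to just past 3), so it needs one counter-clockwise turn of 37 to 81 degrees. No clicks or spring: even friction, 0.06 N m; stays where left.
- blue_grip (a point): Grip point of the blue knob, on its axis, 74 mm above the bench. The knob: an upright bar 46 mm long (x), 14 mm thick (y, grip across it), 57 to 87 mm above the bench, over a black skirt 48 mm across, top at 57 mm. z up; the frame turns with the knob. A white line marks the bar's -x end, which points at the window at number 0 and 45 degrees farther counter-clockwise per number.
- yellow_mark (a point): Top of the white-marked end of the yellow knob's bar, 87 mm above the bench, 23 mm from that knob's axis towards -x of this frame; turns with the knob. That knob sits on a second counter of the same make, which must stay as it is. The counters stand left and right in front of the robot, knobs 0.3 to 0.5 m apart; which is on which side varies.

How it is judged:
At the end, for the whole second after the job is handed in: The blue drum is at rest with 4 in the middle of its window, to within 0.2 rad (11 degrees, 9 mm at the window) (value of joint blue_drum between 2.942 and 3.342 rad and velocity of joint blue_drum between -0.05 and 0.05 rad/s); the robot touches nothing.
It fails at once if the yellow drum is turned by more than about 12 degrees (distance of yellow_mark from where it was at the start of the episode above 0.005 m).
It also fails if it takes over 32 s, if anything falls off the work surface, if the arm or the gripper's body presses on something with over 40 N, if the wrist force passes 120 N, or if a joint passes its speed limit or range.

ROBOT

A 7-joint arm with a two-finger parallel gripper is mounted at the origin on the work surface; the furniture and walls round the work are solid. World frame = base frame: x ahead of the robot, y to its left, z up, the work surface at z = 0. Lengths are in m, angles in rad, forces in N, time in s.
With the tool pointing down it reaches from about 0.425 to 0.875 m from the base axis. Payload 8.4 kg.
Tool frame: the origin (TCP) lies midway between the tips of the shut fingers; the grasp point (between the pads) lies 19 mm behind it (robot.grasp_offset is the distance from the TCP to the grasp point, in m); x points along the fingers, y is the direction in which the jaws open and shut, and the axes are right-handed (so a half turn about x gives the same grasp; the last joint's range is limited). The gripper opens to 85 mm and grips with 20 to 120 N. Pads are 22 mm wide; open, the fingers measure 114 mm over their backs; the gripper's body (76 mm by 85 mm) begins 54 mm behind the grasp point. The pads swing forward as they close: fully open they stand 13 mm farther back than shut.
Start: joints at [-1.223, 0.333, 0.04, 1.465, -0.013, 1.343, -0.059], TCP at [0.281, 0.586, 0.231] pointing down, gripper open.
Joint ranges: [-2.58, 2.58], [-0.38, 2.09], [-1.3, 1.39], [0.25, 2.4], [-1.5, 4.64], [0.08, 2.09], [-2.65, 2.65]. Speed limits (rad/s): [2.22, 2.22, 2.79, 2.79, 3.14, 3.14, 3.14].

INTERFACE

Orientations are given as a unit quaternion [w, x, y, z].
In Python, from station import robot gives the robot as it stands.
- The arm moves only by the shell command python3 -m crank 'ROWS' [FORCE]. ROWS is JSON, a list of rows, each an object with "gripper": the finger opening in mm, from 0 to 85.4; "xyz": the shift along the world's x, y, z in mm, a list of three; "yaw": the turn about the world's z in degrees. In form: [{"gripper": gripper, "xyz": [tx, ty, tz], "yaw": yaw}, ...]. A call has 1 to 8 rows; each row is the pose to reach, as a shift and turn from the pose commanded when the call began; what a row does not reach only later rows make up. A row lasts 1/12 s, in which the tool goes at most 41.7 mm and 7.16 degrees, less where a joint would pass 70% of its speed; a pose out of reach is approached as far as the arm can. A call with a gripper value outside its range is refused whole. The fingers move at their own pace and stop on an object; FORCE is the grip in N (left out, the last holds). Time passes only in rows, so rows that repeat a pose let the fingers close. It gives the time, the measured TCP pose, the force and the opening at its end, in the units of the state.
- robot.get_state(): the state, without advancing time (a new reading comes with each control period).
- robot.read_camera(name): name is "scene" or "top"; returns (picture, depth): 420x560x3 uint8, blue, green, red; 420x560 float32, m along the optical axis (not along the pixel's ray), 0 where there is no reading.
- robot.camera_params(name): a dict with "vfov" (degrees; the focal length in pixels is half the picture's height over the tangent of half this angle, whatever the lens; pixels are square), "cx", "cy" (the principal point, pixels), "k1" (the pictures are not rectified: a ray, as slopes to the right and down, at radius r is drawn at 1 + k1 r^2 times it, then the intrinsics apply), "rvec" (rotation vector, rad) and "tvec" (3), from world to camera coordinates, as OpenCV has them. Camera axes: x right, y down, z forward; pixel columns grow to the right and rows downward; lengths in m; the calibration is good to about 2 mm. A picture is of the moment at which its call begins. camera_params takes no time and is no camera call.
- robot.sign_off(): hands the job in, once; it reports no verdict.
Trained networks look in the newest picture that a camera, given by its name, has taken for a name from the list of things; names that differ only in an ending like _2 or _b are one class to them, and where a whole thing is asked for, a point or a joint stands for the part that bears it (a point fixed in the world has none). Each returns a list of dicts, best first, with "confidence" (0 to 1); they miss things now and then, are a little off and sometimes report something else, mostly with a low value. They report only what shows in the picture. A call takes as long as a camera call.
- robot.spot_in(camera, thing): "centre" ([x, y, z] in m, in the coordinates of the camera as it stood for that picture, good to about 4 mm: the middle of the surface that is visible of it).
- robot.outline_of(camera, thing): "region" (420x560 bool, what is visible of it).
- robot.mark_of(camera, thing): "centre" ([x, y, z] in m, in the coordinates of the camera as it stood for that picture, good to about 4 mm: a listed point, or the origin of a listed thing).
The state is a dict: "time": time; "qpos": joint angles; "joint_vel": joint speeds; "effort": joint torques, N m; "position": TCP position; "orientation": TCP orientation; "force": force on the tool from outside, world axes, zero at the start; "ft_torque": the same for the moment, N m; "width": opening from 0.0 (shut) to 1.0 (fully open).
Only numpy, scipy, OpenCV 4.12 (cv2) and the standard library are available. Lean on these libraries where they do the work, as an engineer would, in place of code of your own. Each camera call takes 0.05 s, during which the arm holds its last target. There are 200 camera calls.

## Working session

There is one attempt and no reset: what is moved stays moved. The work goes in short steps, Python scripts to look and compute and a shell command to move; the robot and the scene stay as the last step left them, time stands still between calls to the robot, and variables do not carry over. Pictures are saved under pics/ and viewed, about 8 in all and at most 12, crops included, and the job is handed in when it is done.

```bash
mkdir -p pics
cat > h.py <<'E'
import numpy as np, cv2
from station import robot
from scipy.spatial.transform import Rotation as R
def P(cam):
    p=robot.camera_params(cam); return p,R.from_rotvec(np.ravel(p['rvec'])).as_matrix(),np.ravel(p['tvec'])
def toworld(cam,c):
    p,M,t=P(cam); return (np.asarray(c)-t)@M
def pix(cam,w):
    p,M,t=P(cam); c=M@np.asarray(w)+t; f=210/np.tan(np.radians(p['vfov']/2)); s=c[:2]/c[2]; s=s*(1+p['k1']*(s@s)); return s*f+[p['cx'],p['cy']]
def ray(cam,uv,z):
    p,M,t=P(cam); f=210/np.tan(np.radians(p['vfov']/2)); d=(np.asarray(uv,float)-[p['cx'],p['cy']])/f; s=d.copy()
    for _ in range(20): s=d/(1+p['k1']*(s@s))
    o=-t@M; v=np.array([*s,1])@M; return o+v*(z-o[2])/v[2]
E
python3 - <<'E'
from h import *
for c in("top","scene"):
    im,d=robot.read_camera(c); cv2.imwrite(f"pics/{c}1.png",im)
    for n in("blue_counter","blue_grip","yellow_mark"):
        for r in robot.mark_of(c,n)[:3]: 
            w=toworld(c,r['centre']); print(c,n,r['confidence'],w.round(4),pix(c,w).round())
s=robot.get_state(); print(s['time'],s['position'],s['orientation'],s['width'], R.from_quat(s['orientation'],scalar_first=True).as_matrix().round(3))
E
```

```text
top blue_counter 0.74 [ 0.4163  0.1847 -0.0011] [194. 208.]
top blue_grip 0.64 [0.4191 0.1838 0.0768] [188. 205.]
top yellow_mark 0.72 [0.4197 0.184  0.0009] [194. 207.]
top yellow_mark 0.65 [ 0.4061 -0.2395  0.0893] [380. 214.]
scene blue_counter 0.62 [ 0.4221  0.1841 -0.0016] [209. 218.]
scene blue_grip 0.94 [0.4168 0.1849 0.0714] [205. 187.]
scene yellow_mark 0.73 [ 0.406  -0.2397  0.0826] [385. 252.]
0.4 [0.28081591 0.5861127  0.23119079] [ 0.68952288  0.15657454  0.68954564 -0.15674636] 0.996550695773915 [[-0.     0.432  0.902]
 [-0.     0.902 -0.432]
 [-1.    -0.     0.   ]]
```

View pics/top1.png

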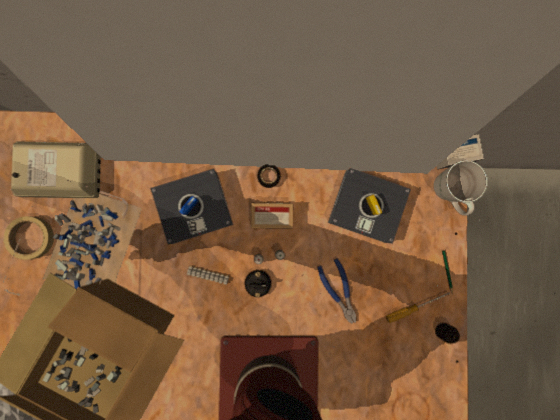

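View pics/scene1.png

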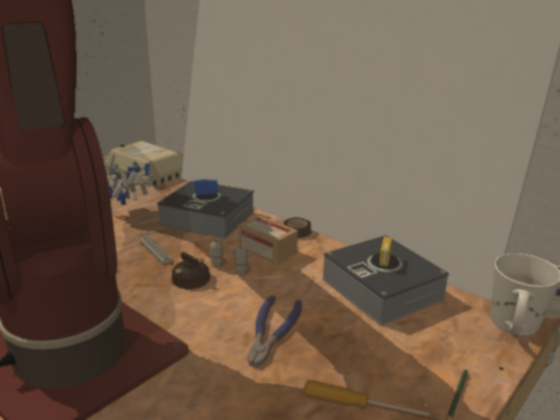

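The top view shows the blue counter on the left at (190,207) and the yellow one on the right at (370,206). I'll zoom in on the blue one.

Run:
```python
from h import *
im=cv2.imread("pics/top1.png"); a=cv2.resize(im[160:255,140:245],None,fx=6,fy=6,interpolation=cv2.INTER_CUBIC)
cv2.imwrite("pics/z1.png",a)
im,d=robot.read_camera("top")
o=robot.outline_of("top","blue_counter")
for r in o[:2]:
    m=r['region'].astype(np.uint8); rc=cv2.minAreaRect(np.argwhere(m)[:,::-1].astype(np.float32)); print(r['confidence'],m.sum(),rc,[ray("top",p,.051).round(3) for p in cv2.boxPoints(rc)])
hsv=cv2.cvtColor(im,cv2.COLOR_BGR2HSV); m=cv2.inRange(hsv,(100,120,30),(130,255,255)); m[:,:172]=0;m[:,208:]=0;m[:190]=0;m[222:]=0
pts=np.argwhere(m)[:,::-1].astype(np.float32); print(len(pts)); rc=cv2.minAreaRect(pts); print(rc)
w=np.array([ray("top",p,.087) for p in pts]); print(w.mean(0)); u,s,v=np.linalg.svd(w[:,:2]-w[:,:2].mean(0)); print(s,v[0],np.degrees(np.arctan2(v[0,1],v[0,0])))
```

```text
0.78 4109 ((191.48190307617188, 205.9058837890625), (61.03261184692383, 69.06885528564453), 71.99584197998047) [array([0.458, 0.276, 0.051]), array([0.51 , 0.13 , 0.051]), array([0.378, 0.084, 0.051]), array([0.328, 0.231, 0.051])]
0.45 415 ((369.61602783203125, 212.11199951171875), (18.60408592224121, 34.88266372680664), 10.304847717285156) [array([ 0.375, -0.198,  0.051]), array([ 0.454, -0.212,  0.051]), array([ 0.447, -0.255,  0.051]), array([ 0.368, -0.241,  0.051])]
152
((188.21310424804688, 205.34420776367188), (9.218655586242676, 20.998050689697266), 39.80556869506836)
[0.41588521 0.18110757 0.087     ]
[0.15056393 0.07125907] [-0.72659257  0.68706858] 136.60149255209984
```

View pics/z1.png

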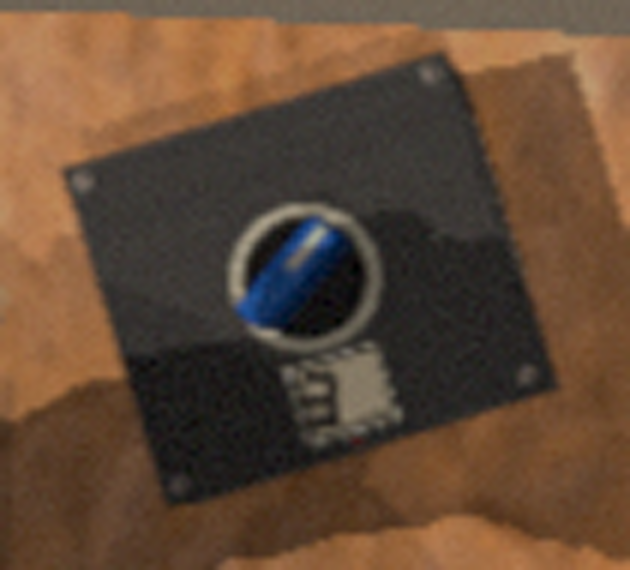

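The blue bar's white end points up and right in the picture, which is +x, -y in the world. The window is at (197,226). I'll get the box yaw from the corners of the top.

```bash
python3 - <<'E'
from h import *
z=np.array([(68,168),(443,53),(557,387),(168,505)])/6+[140,160]-.4
w=np.array([ray("top",p,.051) for p in z])[:,:2]; print(w.round(4),w.mean(0))
y=(w[0]-w[1])+(w[3]-w[2]); x=(w[0]-w[3])+(w[1]-w[2]); print(np.degrees([np.arctan2(-y[0],y[1]),np.arctan2(x[1],x[0])]),np.linalg.norm(x)/2,np.linalg.norm(y)/2)
e=np.array([ray("top",np.array(p)/6+[140,160]-.4,.087) for p in [(325,222),(250,312)]])[:,:2]; v=e[1]-e[0]; print(e.mean(0),np.linalg.norm(v),np.degrees(np.arctan2(v[1],v[0])))
c=np.array([ray("top",np.array(p)/6+[140,160]-.4,.052) for p in [(306,277),(342,393)]])[:,:2]; v=c[0]-c[1]; print(c,np.degrees(np.arctan2(v[1],v[0])))
E
python3 -m crank '[{"gripper":85,"xyz":[12,-40,0],"yaw":0},{"gripper":85,"xyz":[24,-80,0],"yaw":-3},{"gripper":85,"xyz":[37,-118,0],"yaw":-6},{"gripper":85,"xyz":[49,-156,0],"yaw":-9},{"gripper":85,"xyz":[61,-194,0],"yaw":-12},{"gripper":85,"xyz":[73,-232,0],"yaw":-16}]' 40
```

```text
[[0.4579 0.2722]
 [0.5044 0.133 ]
 [0.3784 0.0875]
 [0.3319 0.2319]] [0.41818622 0.18112554]
[18.15317203 18.8131616 ] 0.13312568742385444 0.14926036025705888
[0.41969371 0.18237955] 0.04215161169301971 141.69999521273854
[[0.41838047 0.18235616]
 [0.37489766 0.1679174 ]] 18.369100077202276
time: 1.0
position: [0.3542, 0.3523, 0.2315]
orientation: [0.661, 0.252, 0.661, -0.252]
force: [1.5, 0.1, 0.7]
width: 0.995
```

```bash
python3 -m crank '[{"gripper":85,"xyz":[14,-38,0],"yaw":1},{"gripper":85,"xyz":[28,-76,0],"yaw":1},{"gripper":85,"xyz":[42,-114,0],"yaw":1},{"gripper":85,"xyz":[56,-150,0],"yaw":1},{"gripper":85,"xyz":[64,-172,-10],"yaw":1},{"gripper":60,"xyz":[64,-172,-40],"yaw":1},{"gripper":60,"xyz":[64,-172,-70],"yaw":1},{"gripper":60,"xyz":[64,-172,-70],"yaw":1}]' 40
python3 - <<'E'
from h import *
for c in("top","scene"):
    im,d=robot.read_camera(c); cv2.imwrite(f"pics/{c}2.png",im)
s=robot.get_state(); print(s['position'],R.from_quat(s['orientation'],scalar_first=True).as_matrix()[:,1],s['force'])
E
```

```text
time: 1.67
position: [0.4154, 0.1802, 0.157]
orientation: [0.662, 0.244, 0.664, -0.248]
force: [-2.4, -0.8, -1.0]
width: 0.704
[0.41741341 0.18198253 0.1614721 ] [ 0.65076554  0.75927674 -0.00174473] [0.32440779 0.51389784 0.94916473]
```

View pics/scene2.png

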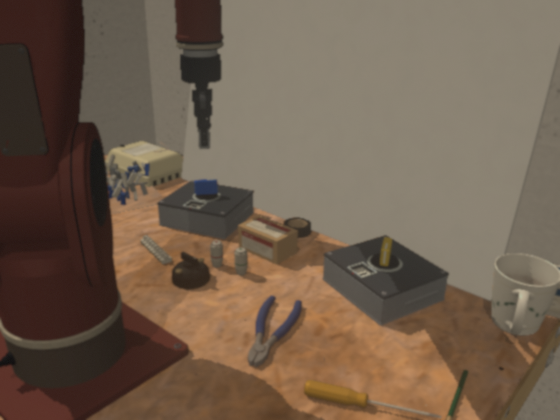

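The gripper is above the blue knob at (205,145) with nothing in the way. Next I descend and close.

```bash
python3 -m crank '[{"gripper":60,"xyz":[1,0,-35],"yaw":0},{"gripper":60,"xyz":[1,0,-65],"yaw":0},{"gripper":50,"xyz":[1,0,-85],"yaw":0},{"gripper":40,"xyz":[1,0,-97],"yaw":0},{"gripper":40,"xyz":[1,0,-97],"yaw":0},{"gripper":25,"xyz":[1,0,-97],"yaw":0}]' 40
python3 -m crank '[{"gripper":18,"xyz":[0,0,0],"yaw":0},{"gripper":10,"xyz":[0,0,0],"yaw":0},{"gripper":5,"xyz":[0,0,0],"yaw":0},{"gripper":5,"xyz":[0,0,0],"yaw":0},{"gripper":5,"xyz":[0,0,0],"yaw":0},{"gripper":5,"xyz":[0,0,0],"yaw":0}]' 40
python3 - <<'E'
from h import *
im,d=robot.read_camera("scene"); cv2.imwrite("pics/s3.png",cv2.resize(im[80:250,120:300],None,fx=3,fy=3))
s=robot.get_state(); y=R.from_quat(s['orientation'],scalar_first=True).as_matrix()[:,1]; print(s['position'],np.degrees(np.arctan2(y[1],y[0])),s['force'],s['ft_torque'],s['width']*85.4,s['qpos'])
E
```

```text
time: 2.27
position: [0.4197, 0.183, 0.0658]
orientation: [0.664, 0.245, 0.663, -0.245]
force: [-0.6, 0.3, -0.3]
width: 0.338
time: 2.77
position: [0.4195, 0.1826, 0.0663]
orientation: [0.663, 0.246, 0.663, -0.245]
force: [-2.3, -2.2, 8.9]
width: 0.152
[0.41955408 0.18259689 0.06631301] 49.40693111438362 [-4.64302678 -3.07188947  8.99209855] [-0.59884823  0.79089179  0.02969138] 13.354439596090712 [-0.8503777   0.102672    0.36208298  2.12166066 -0.04631017  0.92261006
  0.40018011]
```

View pics/s3.png

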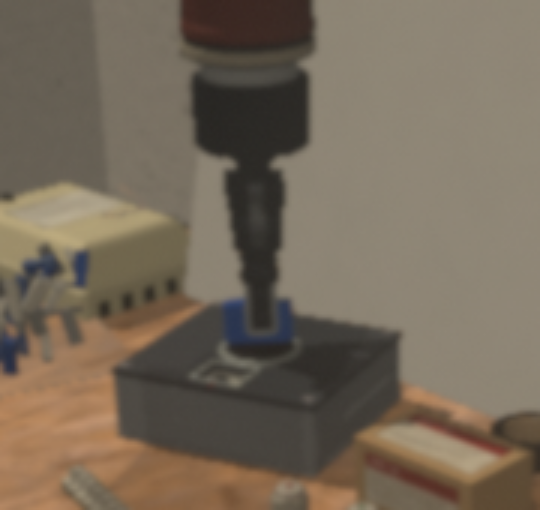

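The pads hold the bar: the opening is 13.4 mm and the jaw angle is 49.4°. The target is 108.4°, so I turn +59°.

```bash
python3 -m crank '[{"gripper":5,"xyz":[0,0,0],"yaw":3},{"gripper":5,"xyz":[0,0,0],"yaw":8},{"gripper":5,"xyz":[0,0,0],"yaw":13},{"gripper":5,"xyz":[0,0,0],"yaw":18},{"gripper":5,"xyz":[0,0,0],"yaw":23},{"gripper":5,"xyz":[0,0,0],"yaw":28},{"gripper":5,"xyz":[0,0,0],"yaw":30},{"gripper":5,"xyz":[0,0,0],"yaw":30}]'
python3 -m crank '[{"gripper":5,"xyz":[0,0,0],"yaw":4},{"gripper":5,"xyz":[0,0,0],"yaw":9},{"gripper":5,"xyz":[0,0,0],"yaw":14},{"gripper":5,"xyz":[0,0,0],"yaw":19},{"gripper":5,"xyz":[0,0,0],"yaw":24},{"gripper":5,"xyz":[0,0,0],"yaw":29},{"gripper":5,"xyz":[0,0,0],"yaw":29},{"gripper":5,"xyz":[0,0,0],"yaw":29}]'
python3 - <<'E'
from h import *
s=robot.get_state(); y=R.from_quat(s['orientation'],scalar_first=True).as_matrix()[:,1]; print(s['position'],np.degrees(np.arctan2(y[1],y[0])),s['force'],s['ft_torque'],s['width']*85.4)
E
```

```text
time: 3.48
position: [0.4199, 0.1834, 0.0663]
orientation: [0.705, 0.065, 0.703, -0.064]
force: [-3.0, 1.7, 7.9]
width: 0.154
time: 4.15
position: [0.4199, 0.1842, 0.0663]
orientation: [0.699, -0.112, 0.697, 0.114]
force: [-2.3, 4.3, 5.4]
width: 0.152
[0.41986281 0.18420561 0.06632756] 108.42932320676279 [-2.31262226  4.25365846  5.41702435] [0.96517199 0.5046959  0.0719412 ] 12.982315858011548
```

```bash
python3 -m crank '[{"gripper":18,"xyz":[0,0,0],"yaw":0},{"gripper":30,"xyz":[0,0,0],"yaw":0},{"gripper":40,"xyz":[0,0,0],"yaw":0},{"gripper":40,"xyz":[0,0,0],"yaw":0},{"gripper":40,"xyz":[0,0,20],"yaw":0},{"gripper":40,"xyz":[0,0,50],"yaw":0},{"gripper":40,"xyz":[0,0,85],"yaw":0},{"gripper":40,"xyz":[0,0,120],"yaw":0}]'
python3 -m crank '[{"gripper":40,"xyz":[0,35,20],"yaw":0},{"gripper":40,"xyz":[0,70,40],"yaw":0},{"gripper":40,"xyz":[0,110,45],"yaw":0},{"gripper":40,"xyz":[0,150,45],"yaw":0},{"gripper":40,"xyz":[0,190,45],"yaw":0},{"gripper":40,"xyz":[0,225,45],"yaw":0},{"gripper":40,"xyz":[0,250,45],"yaw":0},{"gripper":40,"xyz":[0,250,45],"yaw":0}]'
python3 - <<'E'
from h import *
im,d=robot.read_camera("top"); a=cv2.resize(im[160:255,140:245],None,fx=6,fy=6,interpolation=cv2.INTER_CUBIC)
b=cv2.resize(im,None,fx=.3,fy=.3); cv2.imwrite("pics/z4.png",a); cv2.imwrite("pics/t4.png",b)
for n in("yellow_mark",):
  for r in robot.mark_of("top",n)[:2]: print(n,r['confidence'],toworld("top",r['centre']).round(4))
E
```

```text
time: 4.82
position: [0.4184, 0.1815, 0.1854]
orientation: [0.698, -0.113, 0.698, 0.112]
force: [0.7, 0.5, 0.8]
width: 0.468
time: 5.48
position: [0.4164, 0.4376, 0.2281]
orientation: [0.697, -0.115, 0.698, 0.115]
force: [-1.5, -0.8, -0.6]
width: 0.469
yellow_mark 0.56 [ 0.4063 -0.2384  0.0891]
```

View pics/z4.png

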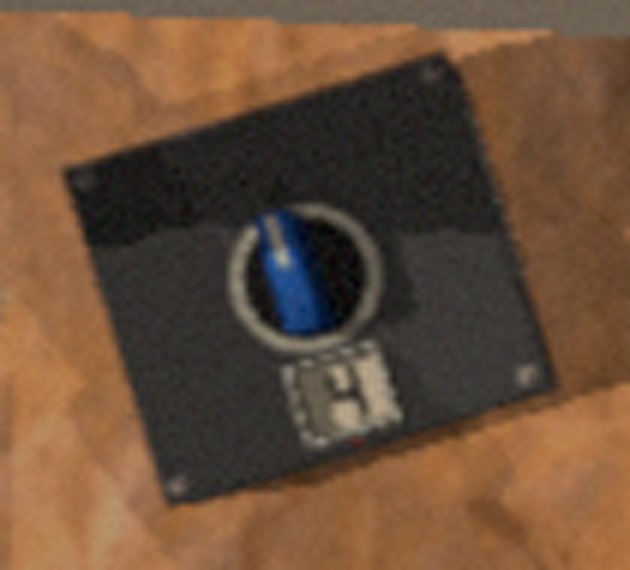

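The 4 stands in mid-window at zoom pixel (345,395). The bar lies along the box axis, with its white end at (275,225) pointing away from the window. The arm is clear.

```bash
python3 -c "
from station import robot
print(robot.get_state()['force']); print(robot.sign_off())"
```

```text
[-0.003751   -1.05048008  0.81859034]
the job is handed in; nothing more can be done
None
```

The blue counter now shows 4 in the middle of its window, and I've handed the job in; no verdict was reported.

- **What I did:** I gripped the blue knob, turned it 59° counter-clockwise until the jaws lined up with the box, let go and moved the arm clear.
- **Blue counter:** The last picture shows the 4 in mid-window. The bar lies along the box axis, with its white mark pointing away from the window. At the end of the turn the jaws were at 108.4°, against a box-derived target of 108.4°.
- **Yellow counter:** The arm never went near it. Its detected mark moved only about 1 mm from the first reading, which is within the detector's error.
- **Time and forces:** It took about 5.6 s of the 32 s. Wrist force readings stayed under about 11 N. At hand-in the arm was clear of everything, with about 1 N of sensor noise.

No check failed. Before the grasp, the bar's angle came out between 137° and 142° depending on the method. That didn't matter, because the grip squared the bar to the jaws.

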